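Find and seat the rocking pump cover on the laundry dosing unit

TASK

One of the four identical blue covers on the white dosing unit has not been clicked home. Press lightly on an end of one cover after another with closed fingertips until you find the one that rocks, then press that cover down at its middle until it is fully home and no longer rocks. Grasp, lift and pry up nothing, never pound on the covers, and leave the bottle, the cup and the brush where they are.

Things in the scene. Friction and masses are not known exactly. Their poses are not given: they have to be found in the camera images.
- unit: White dosing unit fixed on the table: housing 200 x 280 x 70 mm (x, y, z), origin at the centre of its underside; x points to its back (brass hose barbs), y to its left. On top are four identical blue flat covers in black frames, two by two, each 56 mm along x, 100 mm along y. Frames stand out unevenly by 0 to 5 mm: height does not tell which cover is loose. Three covers are rigid.
- slot_1 (a point): Point on the housing's top face (70 mm above the table) under the centre of the front left cover, axes as the unit's. The cover's flat top lies 18 to 28 mm above this point; covers are 128 mm apart along y and 88 mm along x, centre to centre.
- slot_2 (a point): Point on the housing's top face (70 mm above the table) under the centre of the front right cover, axes as the unit's. The cover's flat top lies 18 to 28 mm above this point; covers are 128 mm apart along y and 88 mm along x, centre to centre.
- slot_3 (a point): Point on the housing's top face (70 mm above the table) under the centre of the back left cover, axes as the unit's. The cover's flat top lies 18 to 28 mm above this point; covers are 128 mm apart along y and 88 mm along x, centre to centre.
- slot_4 (a point): Point on the housing's top face (70 mm above the table) under the centre of the back right cover, axes as the unit's. The cover's flat top lies 18 to 28 mm above this point; covers are 128 mm apart along y and 88 mm along x, centre to centre.
- seat (a joint): How far the loose cover (whichever it is) is pushed in at its middle, m: 0 at the start (5 mm proud on a stiff centre clip), 0.005 fully home, negative if pulled up. About 7 N at the middle starts to move it, 9 to 15 N seats it; it stays down and is then as firm as the others. A press on an end does not seat it.
- rock (a joint): Tilt of the loose cover (whichever it is), rad: 0 level; positive with its left (unit's +y) end up, negative with its right end up. It rocks about its centre line along the unit's x: 1 to 2 N on an end, 36 mm from the centre, lowers that end about 4 mm onto the frame (about 0.1 rad); it springs level when let go. About 0 once home.
- bottle: Standing blue bottle with a white cap, 72 mm across, 190 mm high, beside the unit's left; origin at the centre of its underside. Leave it alone.
- cup: Orange dosing cup, 68 mm across, 65 mm high, beside the unit's right; origin at the centre of its underside. Leave it alone.
- brush: Hand brush lying on the table in front of the unit; origin on its underside. Leave it alone.

How it is judged:
On the way, in this order (a step that is already met when the one before it is completed fails the run):
1. the loose cover is found: pressed on an end, it rocks while still unseated (value of joint seat below 0.002 m and (value of joint rock above 0.05 rad or value of joint rock below -0.05 rad)), for 0.1 s.
2. the loose cover is pressed home and level (value of joint seat above 0.0037 m and value of joint rock between -0.03 and 0.03 rad), for 0.2 s.
At the end, for the whole second after the job is handed in: The loose cover is pushed in by more than 3.7 of its 5 mm and level within 0.03 rad; bottle, cup and brush are within 30 mm of where they stood (all of step 2 and distance of each of bottle, cup, brush from where it was at the start of the episode below 0.03 m); the robot touches nothing.
It fails at once if the cover is lifted or pried up by more than 3 mm (value of joint seat below -0.003 m).
It fails at once if something is struck or pressed with more than 60 N (contact force between the fingers and anything else above 60 N).
It fails at once if the bottle is moved by more than 30 mm (distance of bottle from where it was at the start of the episode above 0.03 m).
It fails at once if the cup is moved by more than 30 mm (distance of cup from where it was at the start of the episode above 0.03 m).
It fails at once if the brush is moved by more than 30 mm (distance of brush from where it was at the start of the episode above 0.03 m).
It also fails if it takes over 54 s, if anything falls off the work surface, if the arm or the gripper's body presses on something with over 40 N, if the wrist force passes 120 N, or if a joint passes its speed limit or range.

ROBOT

A 6-joint arm with a two-finger parallel gripper is mounted at the origin on the work surface. World frame = base frame: x ahead of the robot, y to its left, z up, the work surface at z = 0. Lengths are in m, angles in rad, forces in N, time in s.
With the tool pointing down it reaches from about 0.375 to 0.975 m from the base axis. Payload 3.8 kg.
Tool frame: the origin (TCP) lies at the very end of the fingers, on their centre line; the grasp point (between the pads) lies 19 mm behind it; z points along the fingers, y is the direction in which the jaws open and shut (so a half turn about z gives the same grasp; the last joint's range is limited). The gripper opens to 88 mm and grips with 3 to 60 N. Pads are 18 mm wide; open, the fingers measure 123 mm over their backs; the gripper's body (75 mm by 187 mm) begins 45 mm behind the grasp point.
Start: joints at [1.148, 0.264, 1.604, -0, 1.274, -0.037], TCP at [0.254, 0.625, 0.239] pointing down, gripper open.
Joint ranges: [-2.63, 2.63], [-0.94, 2.18], [0.31, 2.57], [-1.31, 4.45], [0, 2.66], [-2.55, 2.55]. Speed limits (rad/s): [2.57, 2.57, 3.14, 3.14, 3.14, 3.14].

INTERFACE

Orientations are given as a unit quaternion [x, y, z, w].
In Python, from bench import monitor, vision, order gives the robot as it stands.
- The arm moves only by the shell command python3 -m handwheel 'ROWS'. ROWS is JSON, one flat list of numbers, 7 for each row, row after row: the closure, from -1 (fully open) to 1 (shut), so that 0 is half open, then the shift along the tool's x, y, z in units of 25 mm (1.0 is 25 mm), then the turn, a rotation vector about the tool's x, y, z in units of 6 degrees (1.0 is 6 degrees). A call has exactly 5 rows; each row shifts and turns the commanded pose from where the row before left it, along the tool's axes as they then stand; what a row does not reach is not made up. A row lasts 1/10 s, in which the tool goes at most 50 mm and 8.59 degrees, less where a joint would pass 70% of its speed; a pose out of reach is approached as far as the arm can. A call is refused whole if a number of a shift passes 1 or a number of a turn 1, either way. A call with a gripper value outside its range is refused whole. The fingers move at their own pace and stop on an object; the grip force is fixed at half the most. Time passes only in rows, so rows that do not move let the fingers close, or fill a call up. It gives the time, the measured TCP pose, the force and the opening at its end, in the units of the state.
- monitor.get_obs(): the state, without advancing time (a new reading comes with each control period).
- vision.get_image(name): name is "side" or "top" or "wrist"; returns (picture, depth): 384x512x3 uint8, blue, green, red; 384x512 float32, m along the optical axis (not along the pixel's ray), 0 where there is no reading.
- vision.calibration(name): a dict with "K" (3x3 intrinsics, pixels), "k1" (the pictures are not rectified: a ray, as slopes to the right and down, at radius r is drawn at 1 + k1 r^2 times it, then the intrinsics apply), "rvec" (rotation vector, rad) and "tvec" (3), from world to camera coordinates, as OpenCV has them. Camera axes: x right, y down, z forward; pixel columns grow to the right and rows downward; lengths in m; the calibration is good to about 2 mm. A picture is of the moment at which its call begins: read the wrist's pose just before it. calibration takes no time and is no camera call; for the wrist camera it gives the pose at the moment of the call.
- order.job_done(): hands the job in, once; it reports no verdict.
The state is a dict: "t": time; "joint_positions": joint angles; "qvel": joint speeds; "tau": joint torques, N m; "tcp_pos": TCP position; "eef_rot": TCP orientation; "wrist_force": force on the tool from outside, world axes, zero at the start; "wrist_torque": the same for the moment, N m; "width": finger opening in m.
Only numpy, scipy, OpenCV 4.12 (cv2) and the standard library are available. Lean on these libraries where they do the work, as an engineer would, in place of code of your own. Each camera call takes 0.05 s, during which the arm holds its last target.

## Working session

There is one attempt and no reset: what is moved stays moved. The work goes in short steps, Python scripts to look and compute and a shell command to move; the robot and the scene stay as the last step left them, time stands still between calls to the robot, and variables do not carry over. Pictures are saved under pics/ and viewed, and the job is handed in when it is done.

```bash
ls; mkdir -p pics
python3 - <<'E'
from bench import monitor, vision
import cv2
print(monitor.get_obs())
for n in("top","side"):
    im,d=vision.get_image(n); cv2.imwrite(f"pics/{n}0.png",im)
    import numpy as np; np.savez(f"{n}0.npz",im=im,d=d)
    c=vision.calibration(n);print(n,c)
E
```

```text
pics
{'t': 0.0, 'joint_positions': array([ 1.14810438e+00,  2.64729010e-01,  1.60533497e+00, -1.44210424e-05,
        1.27368832e+00, -3.68728237e-02]), 'qvel': array([-0.00248918,  0.00015113, -0.00258386, -0.00013353,  0.00194836,
       -0.00116669]), 'tau': array([ 3.92136917e-04, -5.02118790e+01, -3.56871772e+01,  7.27810222e-02,
        2.94622639e-02, -2.14130273e-04]), 'tcp_pos': array([0.25372045, 0.6247555 , 0.23742534]), 'eef_rot': array([ 1.91713105e-01,  9.81450416e-01, -1.05301075e-03, -2.39235406e-04]), 'wrist_force': array([-0.16837733,  0.15707906,  0.49392738]), 'wrist_torque': array([0.0440437 , 0.07091   , 0.03842904]), 'width': 0.08785607602710442}
top {'K': array([[436.32743569,   0.        , 253.83754616],
       [  0.        , 436.32743569, 200.63401272],
       [  0.        ,   0.        ,   1.        ]]), 'k1': 0.003889773746875895, 'rvec': array([ 2.13719677, -2.10794464,  0.19232012]), 'tvec': array([0.0278352 , 0.52763378, 1.06338696])}
side {'K': array([[414.57892198,   0.        , 246.04645682],
       [  0.        , 414.57892198, 196.55899072],
       [  0.        ,   0.        ,   1.        ]]), 'k1': -0.13249375748650732, 'rvec': array([ 2.16012475, -0.25601884,  0.13214492]), 'tvec': array([-0.4871887 ,  0.15123006,  0.96041301])}
```

View pics/top0.png

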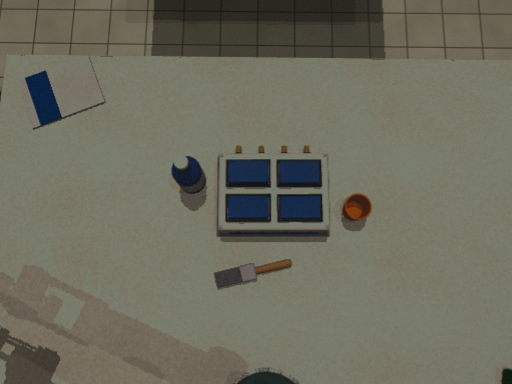

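View pics/side0.png

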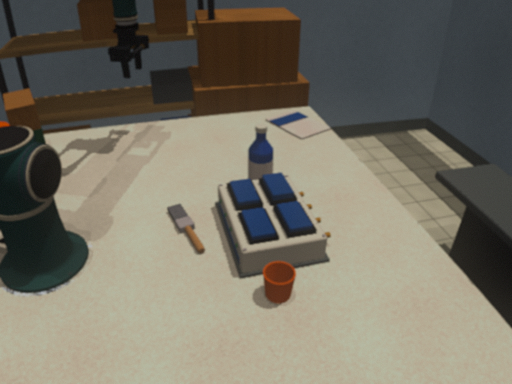

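The top view shows the unit around (274,193) px, with covers at (248,172), (299,172), (248,208) and (300,208). The bottle is at (188,175), the cup at (357,207) and the brush at (250,273). The barbs point up in the image, which is +x.

```bash
cat > h.py <<'E'
import numpy as np, cv2
def ray_plane(c,uv,z):
    K=np.array(c["K"]); R,_=cv2.Rodrigues(np.array(c["rvec"])); t=np.array(c["tvec"]).ravel()
    p=np.array([(uv[0]-K[0,2])/K[0,0],(uv[1]-K[1,2])/K[1,1]]); q=p.copy()
    for _ in range(20): q=p/(1+c["k1"]*(q@q))
    o=-R.T@t; d=R.T@np.array([q[0],q[1],1.0]); return o+d*(z-o[2])/d[2]
def pt_depth(c,uv,dep):
    R,_=cv2.Rodrigues(np.array(c["rvec"])); t=np.array(c["tvec"]).ravel();K=np.array(c["K"])
    p=np.array([(uv[0]-K[0,2])/K[0,0],(uv[1]-K[1,2])/K[1,1]]); q=p.copy()
    for _ in range(20): q=p/(1+c["k1"]*(q@q))
    return R.T@(np.array([q[0],q[1],1])*dep-t)
E
python3 - <<'E'
from h import *
from bench import vision
z=np.load("top0.npz");im,d=z["im"],z["d"];c=vision.calibration("top")
hsv=cv2.cvtColor(im,cv2.COLOR_BGR2HSV)
m=cv2.inRange(hsv,(100,120,50),(130,255,255)); 
n,l,s,ce=cv2.connectedComponentsWithStats(m)
for i in range(1,n):
    if s[i,4]<300: continue
    pts=np.argwhere(l==i)[:,::-1].astype(np.float32)
    r=cv2.minAreaRect(pts)
    er=cv2.erode((l==i).astype(np.uint8),np.ones((5,5)))>0
    print(s[i],r, ray_plane(c,r[0],0.093)[:2], "z",[np.round(pt_depth(c,(u,v),d[v,u])[2],4) for v,u in np.argwhere(er)[::60]], np.median(d[er]))
cv2.imwrite("pics/top_crop.png",cv2.resize(im[130:300,160:390],None,fx=3,fy=3,interpolation=cv2.INTER_CUBIC))
E
```

```text
[  26   71   35   54 1049] ((42.800987243652344, 97.22596740722656), (49.49931716918945, 21.338489532470703), 71.1139144897461) [0.78105373 0.57905224] z [np.float64(0.0078), np.float64(0.0054), np.float64(0.0091), np.float64(0.007), np.float64(0.0045), np.float64(0.0114), np.float64(0.0064), np.float64(0.0085), np.float64(0.0024), np.float64(0.0067), np.float64(0.006), np.float64(0.0045)] 1.2107841
[228 161  40  21 838] ((247.5, 171.0), (20.0, 39.0), 90.0) [0.59345863 0.05161454] z [np.float64(0.095), np.float64(0.0932), np.float64(0.0966), np.float64(0.0963), np.float64(0.0971), np.float64(0.0958), np.float64(0.0942), np.float64(0.0981), np.float64(0.099), np.float64(0.099), np.float64(0.095)] 1.0775273
[280 161  40  22 824] ((299.5, 171.5), (21.0, 39.0), 90.0) [ 0.59389282 -0.07718957] z [np.float64(0.0942), np.float64(0.0879), np.float64(0.0915), np.float64(0.0893), np.float64(0.0914), np.float64(0.0921), np.float64(0.0887), np.float64(0.0914), np.float64(0.0892), np.float64(0.0894)] 1.0835733
[228 196  40  22 873] ((247.5, 206.5), (21.0, 39.0), 90.0) [0.50419311 0.05012213] z [np.float64(0.0904), np.float64(0.0907), np.float64(0.0877), np.float64(0.0906), np.float64(0.089), np.float64(0.0908), np.float64(0.0911), np.float64(0.0923), np.float64(0.094), np.float64(0.0931), np.float64(0.09)] 1.0667999
[280 196  40  22 877] ((299.5, 206.5), (21.0, 39.0), 90.0) [ 0.50591252 -0.07673554] z [np.float64(0.088), np.float64(0.0877), np.float64(0.0904), np.float64(0.0884), np.float64(0.0876), np.float64(0.0865), np.float64(0.0879), np.float64(0.0914), np.float64(0.089), np.float64(0.0895), np.float64(0.0858)] 1.070192
```

View pics/top_crop.png

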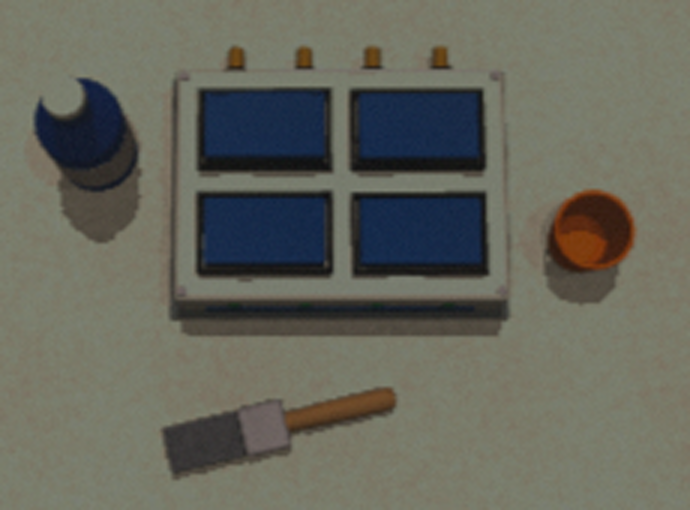

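```bash
python3 -m handwheel '[1,0,-0.5,0,0,0,1, 1,0,-0.5,0,0,0,1, 1,0,-0.5,0,0,0,1, 1,0,-0.5,0,0,0,1, 1,0,-0.5,0,0,0,1]'; python3 -m handwheel '[1,0,0,0,0,0,1, 1,0,0,0,0,0,1, 1,0,0,0,0,0,1, 1,0,0,0,0,0,1, 1,0,0,0,0,0,1]';python3 -m handwheel '[1,0,0,0,0,0,0.7, 1,0,0,0,0,0,0.6, 1,0,0,0,0,0,0, 1,0,0,0,0,0,0, 1,0,0,0,0,0,0]'
```

```text
t: 0.6
tcp_pos: [0.219, 0.5733, 0.238]
eef_rot: [0.441, 0.897, -0.001, 0.0]
wrist_force: [-0.5, 0.6, 0.1]
width: 0.0501
t: 1.1
tcp_pos: [0.2192, 0.5738, 0.2381]
eef_rot: [0.658, 0.753, -0.001, 0.0]
wrist_force: [-0.0, 0.9, 1.0]
width: 0.0105
t: 1.6
tcp_pos: [0.2193, 0.5741, 0.2385]
eef_rot: [0.706, 0.708, -0.0, 0.0]
wrist_force: [-0.2, 0.6, 0.5]
width: 0.0002
```

```bash
python3 -m handwheel '[1,-0.9,0.46,0,0,0,0, 1,-0.9,0.46,0,0,0,0, 1,-0.9,0.46,0,0,0,0, 1,-0.9,0.46,0,0,0,0, 1,-0.9,0.46,0,0,0,0]'; python3 -m handwheel '[1,-0.9,0.46,0,0,0,0, 1,-0.9,0.46,0,0,0,0, 1,-0.9,0.46,0,0,0,0, 1,-0.9,0.46,0,0,0,0, 1,-0.9,0.46,0,0,0,0]';python3 -m handwheel '[1,-0.9,0.46,0,0,0,0, 1,-0.9,0.46,0,0,0,0, 1,-0.9,0.46,0,0,0,0, 1,-0.9,0.46,0,0,0,0, 1,-0.9,0.46,0,0,0,0]';python3 -m handwheel '[1,-0.9,0.46,0,0,0,0, 1,-0.9,0.46,0,0,0,0, 1,-0.9,0.46,0,0,0,0, 1,-0.9,0.46,0,0,0,0, 1,-0.9,0.46,0,0,0,0]'
```

```text
t: 2.1
tcp_pos: [0.2773, 0.4609, 0.2387]
eef_rot: [0.706, 0.708, 0.0, 0.0]
wrist_force: [0.7, 0.2, 0.0]
width: 0.0001
t: 2.6
tcp_pos: [0.3351, 0.3485, 0.2388]
eef_rot: [0.706, 0.708, 0.0, 0.0]
wrist_force: [-0.5, -1.1, 0.6]
width: 0.0001
t: 3.1
tcp_pos: [0.3927, 0.236, 0.2389]
eef_rot: [0.706, 0.708, 0.0, 0.0]
wrist_force: [1.2, 0.1, -0.4]
width: 0.0007
t: 3.6
tcp_pos: [0.4504, 0.1236, 0.2389]
eef_rot: [0.706, 0.708, 0.0, 0.0]
wrist_force: [1.1, -0.2, -0.8]
width: -0.0001
```

```bash
python3 -m handwheel '[1,-0.87,0.43,0.6,0,0,0, 1,-0.87,0.43,0.6,0,0,0, 1,-0.87,0.43,0.6,0,0,0, 1,-0.87,0.43,0.6,0,0,0, 1,-0.87,0.43,0.6,0,0,0]'; python3 -m handwheel '[1,0,0,0.8,0,0,0, 1,0,0,0.7,0,0,0, 1,0,0,0.4,0,0,0, 1,0,0,0.1,0,0,0, 1,0,0,0,0,0,0]'
python3 - <<'E'
from bench import vision,monitor
import cv2
print(monitor.get_obs()['wrist_force'],monitor.get_obs()['tcp_pos'])
im,_=vision.get_image("top");cv2.imwrite("pics/t1.png",cv2.resize(im[130:300,160:390],None,fx=3,fy=3))
im,_=vision.get_image("side");cv2.imwrite("pics/s1.png",cv2.resize(im[130:300,180:380],None,fx=3,fy=3))
E
```

```text
t: 4.1
tcp_pos: [0.5044, 0.0149, 0.1633]
eef_rot: [0.706, 0.708, 0.0, 0.0]
wrist_force: [0.8, 1.0, 0.2]
width: 0.0003
t: 4.6
tcp_pos: [0.504, 0.0161, 0.1137]
eef_rot: [0.706, 0.708, -0.0, -0.0]
wrist_force: [0.4, 0.5, 0.6]
width: 0.0005
[0.40409331 0.54730725 0.61226525] [0.50398579 0.01607303 0.11372599]
```

View pics/s1.png

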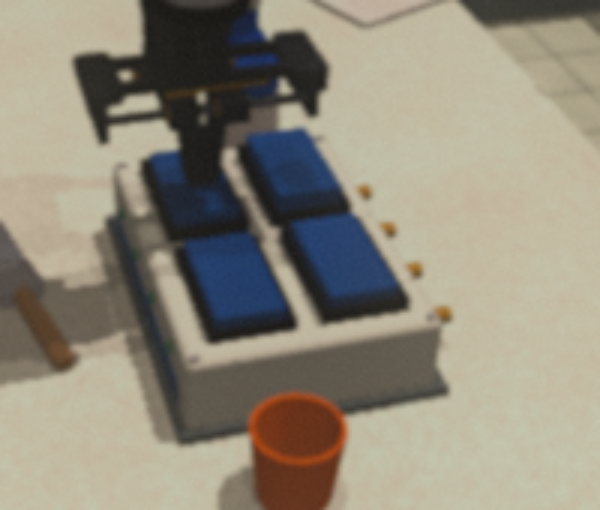

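The side view shows the closed fingertips above the inner end of the front left cover, around (205,185) px in the crop. Next I descend gently.

```bash
python3 -m handwheel '[1,0,0,0.3,0,0,0, 1,0,0,0.2,0,0,0, 1,0,0,0.1,0,0,0, 1,0,0,0.04,0,0,0, 1,0,0,0,0,0,0]'; python3 -m handwheel '[1,0,0,0.04,0,0,0, 1,0,0,0.04,0,0,0, 1,0,0,0.04,0,0,0, 1,0,0,0,0,0,0, 1,0,0,0,0,0,0]';  python3 -m handwheel '[1,0,0,0.04,0,0,0, 1,0,0,0.04,0,0,0, 1,0,0,0,0,0,0, 1,0,0,0,0,0,0, 1,0,0,0,0,0,0]'
```

```text
t: 5.2
tcp_pos: [0.5038, 0.0159, 0.0974]
eef_rot: [0.707, 0.708, -0.0, -0.0]
wrist_force: [0.9, -0.0, 0.8]
width: 0.0004
t: 5.7
tcp_pos: [0.504, 0.0159, 0.0947]
eef_rot: [0.707, 0.708, 0.0, -0.0]
wrist_force: [0.4, -0.4, -0.6]
width: 0.0005
t: 6.2
tcp_pos: [0.504, 0.0159, 0.0927]
eef_rot: [0.707, 0.708, -0.0, -0.0]
wrist_force: [-0.5, 0.9, -0.1]
width: 0.0006
```

```bash
python3 -m handwheel '[1,0,0,0.04,0,0,0, 1,0,0,0.04,0,0,0, 1,0,0,0,0,0,0, 1,0,0,0,0,0,0, 1,0,0,0,0,0,0]';  python3 -m handwheel '[1,0,0,0.04,0,0,0, 1,0,0,0,0,0,0, 1,0,0,0,0,0,0, 1,0,0,0,0,0,0, 1,0,0,0,0,0,0]'
```

```text
t: 6.7
tcp_pos: [0.5041, 0.0159, 0.0925]
eef_rot: [0.707, 0.708, -0.0, -0.0]
wrist_force: [-5.6, -0.7, 12.3]
width: 0.0008
t: 7.2
tcp_pos: [0.5042, 0.0159, 0.0925]
eef_rot: [0.706, 0.708, -0.0, -0.0]
wrist_force: [-8.5, 0.7, 18.5]
width: 0.0005
```

Slot 1 is rigid: 18 N with no motion. Next is slot 2, at its left end.

```bash
python3 -m handwheel '[1,0,0,-0.4,0,0,0, 1,-0.76,0,-0.2,0,0,0, 1,-0.76,0,0,0,0,0, 1,-0.76,0,0.2,0,0,0, 1,0,0,0,0,0,0]';  python3 -m handwheel '[1,0,0,0.2,0,0,0, 1,0,0,0.1,0,0,0, 1,0,0,0,0,0,0, 1,0,0,0,0,0,0, 1,0,0,0,0,0,0]'; python3 -m handwheel '[1,0,0,0.04,0,0,0, 1,0,0,0.04,0,0,0, 1,0,0,0,0,0,0, 1,0,0,0,0,0,0, 1,0,0,0,0,0,0]'
```

```text
t: 7.7
tcp_pos: [0.5039, -0.0425, 0.0995]
eef_rot: [0.707, 0.707, -0.0, 0.0]
wrist_force: [-0.0, -0.5, -0.1]
width: 0.0006
t: 8.2
tcp_pos: [0.5042, -0.0407, 0.0923]
eef_rot: [0.706, 0.708, 0.0, 0.0]
wrist_force: [0.3, 0.1, -0.6]
width: 0.0007
t: 8.7
tcp_pos: [0.5041, -0.0411, 0.0902]
eef_rot: [0.707, 0.708, -0.0, 0.0]
wrist_force: [-0.9, 0.1, -0.4]
width: 0.0005
```

```bash
python3 -m handwheel '[1,0,0,0.04,0,0,0, 1,0,0,0,0,0,0, 1,0,0,0,0,0,0, 1,0,0,0,0,0,0, 1,0,0,0,0,0,0]'; python3 -m handwheel '[1,0,0,0.04,0,0,0, 1,0,0,0,0,0,0, 1,0,0,0,0,0,0, 1,0,0,0,0,0,0, 1,0,0,0,0,0,0]'
```

```text
t: 9.2
tcp_pos: [0.5041, -0.0411, 0.0892]
eef_rot: [0.707, 0.708, 0.0, 0.0]
wrist_force: [0.9, 0.7, -0.3]
width: 0.0006
t: 9.7
tcp_pos: [0.5043, -0.0411, 0.0886]
eef_rot: [0.707, 0.708, 0.0, 0.0]
wrist_force: [-1.7, 0.2, 5.9]
width: -0.0
```

```bash
python3 -m handwheel '[1,0,0,0.04,0,0,0, 1,0,0,0,0,0,0, 1,0,0,0,0,0,0, 1,0,0,0,0,0,0, 1,0,0,0,0,0,0]'
```

```text
t: 10.2
tcp_pos: [0.5044, -0.0411, 0.0886]
eef_rot: [0.707, 0.708, 0.0, 0.0]
wrist_force: [-4.6, 0.5, 11.1]
width: 0.0004
```

Slot 2 is rigid (11 N, no motion). Next is slot 4, left end.

```bash
python3 -m handwheel '[1,0,0,-0.9,0,0,0, 1,0,0.9,0,0,0,0, 1,0,0.9,0,0,0,0, 1,0,0.9,0,0,0,0, 1,0,0.9,0,0,0,0]';  python3 -m handwheel '[1,0,0,0.3,0,0,0, 1,0,0,0.2,0,0,0, 1,0,0,0.04,0,0,0, 1,0,0,0,0,0,0, 1,0,0,0,0,0,0]'; python3 -m handwheel '[1,0,0,0.04,0,0,0, 1,0,0,0.04,0,0,0, 1,0,0,0,0,0,0, 1,0,0,0,0,0,0, 1,0,0,0,0,0,0]'
```

```text
t: 10.7
tcp_pos: [0.5947, -0.0409, 0.1091]
eef_rot: [0.707, 0.708, -0.0, -0.0]
wrist_force: [0.3, -0.6, 0.1]
width: 0.0002
t: 11.2
tcp_pos: [0.5933, -0.0409, 0.0961]
eef_rot: [0.707, 0.708, -0.0, -0.0]
wrist_force: [-0.5, -0.3, 0.3]
width: 0.0003
t: 11.7
tcp_pos: [0.5942, -0.0409, 0.0943]
eef_rot: [0.707, 0.708, 0.0, 0.0]
wrist_force: [-0.2, 0.7, -0.6]
width: -0.0
```

```bash
python3 -m handwheel '[1,0,0,0.04,0,0,0, 1,0,0,0.04,0,0,0, 1,0,0,0,0,0,0, 1,0,0,0,0,0,0, 1,0,0,0,0,0,0]';  python3 -m handwheel '[1,0,0,0.04,0,0,0, 1,0,0,0,0,0,0, 1,0,0,0,0,0,0, 1,0,0,0,0,0,0, 1,0,0,0,0,0,0]'; python3 -m handwheel '[1,0,0,0.04,0,0,0, 1,0,0,0,0,0,0, 1,0,0,0,0,0,0, 1,0,0,0,0,0,0, 1,0,0,0,0,0,0]'
```

```text
t: 12.2
tcp_pos: [0.5941, -0.0409, 0.0922]
eef_rot: [0.707, 0.708, -0.0, -0.0]
wrist_force: [0.5, -0.8, 0.3]
width: 0.0006
t: 12.7
tcp_pos: [0.5943, -0.0409, 0.0918]
eef_rot: [0.707, 0.708, 0.0, 0.0]
wrist_force: [-1.9, -0.3, 5.6]
width: 0.0006
t: 13.2
tcp_pos: [0.5943, -0.0409, 0.0918]
eef_rot: [0.706, 0.708, 0.0, 0.0]
wrist_force: [-4.1, -0.1, 10.4]
width: 0.0005
```

Slot 4 is rigid too, which leaves slot 3. I'll check it by pressing its right end.

```bash
python3 -m handwheel '[1,0,0,-0.8,0,0,0, 1,0.76,0,0,0,0,0, 1,0.76,0,0,0,0,0, 1,0.76,0,0,0,0,0, 1,0,0,0,0,0,0]';  python3 -m handwheel '[1,0,0,0.2,0,0,0, 1,0,0,0.12,0,0,0, 1,0,0,0,0,0,0, 1,0,0,0,0,0,0, 1,0,0,0,0,0,0]'; python3 -m handwheel '[1,0,0,0.04,0,0,0, 1,0,0,0.04,0,0,0, 1,0,0,0.04,0,0,0, 1,0,0,0,0,0,0, 1,0,0,0,0,0,0]'
```

```text
t: 13.7
tcp_pos: [0.5938, 0.0177, 0.1098]
eef_rot: [0.706, 0.708, 0.0, -0.0]
wrist_force: [-0.6, -0.8, -0.1]
width: 0.0007
t: 14.2
tcp_pos: [0.5941, 0.0156, 0.1022]
eef_rot: [0.707, 0.707, 0.0, 0.0]
wrist_force: [-0.5, 0.1, -0.6]
width: 0.0003
t: 14.7
tcp_pos: [0.594, 0.0161, 0.0992]
eef_rot: [0.706, 0.708, -0.0, -0.0]
wrist_force: [0.0, 0.3, 0.1]
width: 0.0003
```

```bash
for i in 1 2 3; do python3 -m handwheel '[1,0,0,0.04,0,0,0, 1,0,0,0,0,0,0, 1,0,0,0,0,0,0, 1,0,0,0,0,0,0, 1,0,0,0,0,0,0]'|grep -E "tcp|force"; done
```

```text
tcp_pos: [0.5941, 0.016, 0.0983]
wrist_force: [0.1, -0.1, 0.2]
tcp_pos: [0.5941, 0.016, 0.0973]
wrist_force: [-0.6, 0.2, 0.7]
tcp_pos: [0.5942, 0.016, 0.0963]
wrist_force: [0.3, -1.6, 1.7]
```

```bash
for i in 1 2 3; do python3 -m handwheel '[1,0,0,0.04,0,0,0, 1,0,0,0,0,0,0, 1,0,0,0,0,0,0, 1,0,0,0,0,0,0, 1,0,0,0,0,0,0]'|grep -E "tcp|force"; done
```

```text
tcp_pos: [0.5941, 0.016, 0.0953]
wrist_force: [-0.1, -2.5, 1.8]
tcp_pos: [0.5943, 0.0159, 0.0951]
wrist_force: [-0.4, -1.9, 6.4]
tcp_pos: [0.5943, 0.0161, 0.0947]
wrist_force: [-3.0, -2.6, 9.6]
```

The cover yields at about 1.8 N between z≈0.0975 and 0.095, then stops, so it appears to rock. I'll check the tilt with the cameras.

Run:
```python
from bench import vision,monitor
import cv2,numpy as np
from h import *
im,d=vision.get_image("side");cv2.imwrite("pics/s2.png",cv2.resize(im[150:280,200:350],None,fx=5,fy=4.6,interpolation=cv2.INTER_CUBIC))
z=np.load("side0.npz");c=vision.calibration("side")
cv2.imwrite("pics/s2b.png",cv2.resize(z["im"][150:280,200:350],None,fx=5,fy=4.6,interpolation=cv2.INTER_CUBIC))
for D,I in((z["d"],z["im"]),(d,im)):
    m=cv2.inRange(cv2.cvtColor(I,cv2.COLOR_BGR2HSV),(100,120,50),(130,255,255))
    P=np.array([pt_depth(c,(u,v),D[v,u]) for v in range(165,260) for u in range(215,330) if m[v,u] and D[v,u]>0])
    for n,cx,cy in(("3",.594,.0515),("4",.594,-.077)):
        for lo,hi in((-.045,-.02),(.005,.02),(.02,.045)):
            s=P[(abs(P[:,0]-cx)<.022)&(P[:,1]-cy>lo)&(P[:,1]-cy<hi)]
            print(n,lo,len(s),np.round(np.median(s[:,2]),4) if len(s) else None)
```

```text
3 -0.045 102 0.0971
3 0.005 54 0.097
3 0.02 74 0.0967
4 -0.045 133 0.0907
4 0.005 71 0.0908
4 0.02 113 0.091
3 -0.045 4 0.0918
3 0.005 25 0.0971
3 0.02 48 0.0995
4 -0.045 133 0.0908
4 0.005 71 0.0907
4 0.02 114 0.0908
```

View pics/s2.png

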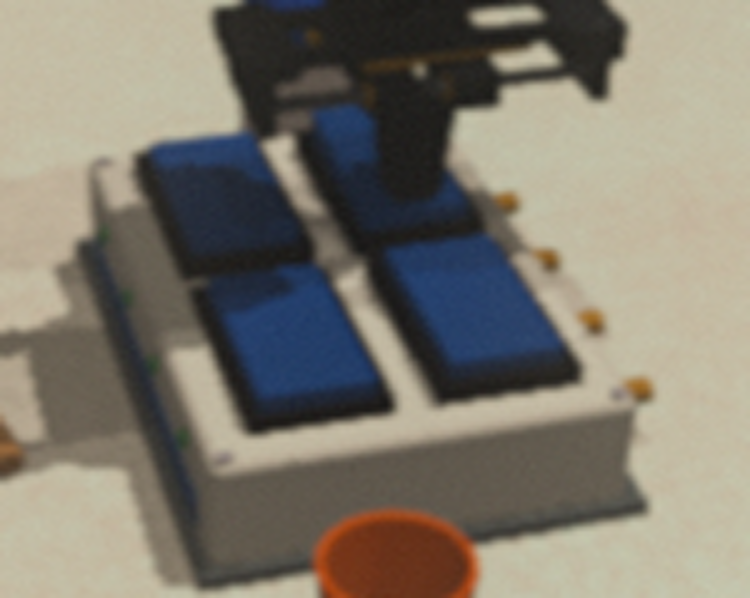

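View pics/s2b.png

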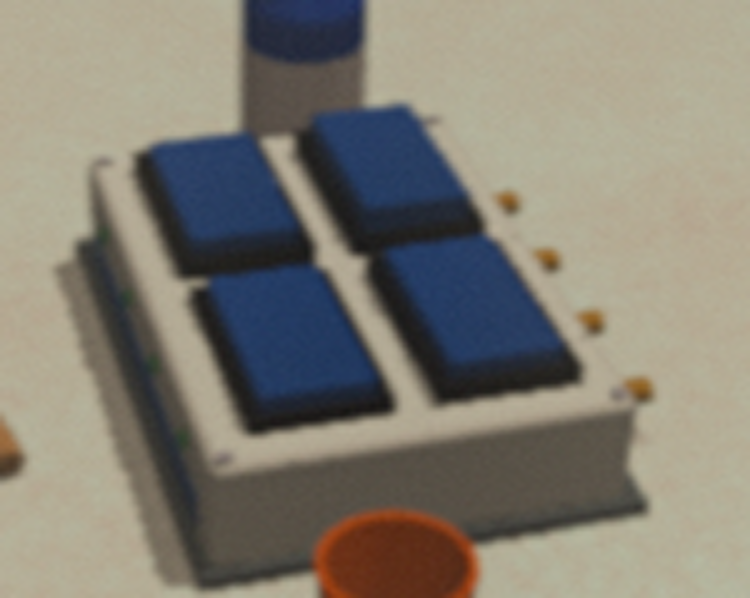

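The left end has risen about 2.8 mm (0.0967 → 0.0995) while slot 4 is unchanged, so slot 3 rocks at about 0.08 rad. Next I lift off, move to the middle and press.

```bash
python3 -m handwheel '[1,0,0,-0.6,0,0,0, 1,0.71,0,0,0,0,0, 1,0.71,0,0,0,0,0, 1,0,0,0,0,0,0, 1,0,0,0,0,0,0]';  python3 -m handwheel '[1,0,0,0.2,0,0,0, 1,0,0,0.12,0,0,0, 1,0,0,0,0,0,0, 1,0,0,0,0,0,0, 1,0,0,0,0,0,0]'; for i in 1 2; do python3 -m handwheel '[1,0,0,0.04,0,0,0, 1,0,0,0,0,0,0, 1,0,0,0.04,0,0,0, 1,0,0,0,0,0,0, 1,0,0,0,0,0,0]'; done
```

```text
t: 18.25
tcp_pos: [0.5933, 0.0527, 0.1075]
eef_rot: [0.706, 0.708, -0.001, -0.0]
wrist_force: [0.3, -0.9, -0.2]
width: 0.0003
t: 18.75
tcp_pos: [0.594, 0.0513, 0.1002]
eef_rot: [0.707, 0.708, -0.0, 0.0]
wrist_force: [0.2, 0.7, 0.9]
width: 0.0003
t: 19.25
tcp_pos: [0.5939, 0.0516, 0.0982]
eef_rot: [0.707, 0.708, -0.0, -0.0]
wrist_force: [0.2, 0.3, -0.3]
width: 0.0004
t: 19.75
tcp_pos: [0.5941, 0.0516, 0.0969]
eef_rot: [0.707, 0.708, 0.0, 0.0]
wrist_force: [-1.5, -0.0, 6.0]
width: 0.0009
```

```bash
for i in 1 2 3; do python3 -m handwheel '[1,0,0,0.04,0,0,0, 1,0,0,0,0,0,0, 1,0,0,0.04,0,0,0, 1,0,0,0,0,0,0, 1,0,0,0,0,0,0]'|grep -E "tcp|force"; done
```

```text
tcp_pos: [0.5942, 0.0516, 0.0949]
wrist_force: [-1.7, -0.7, 6.6]
tcp_pos: [0.5941, 0.0516, 0.093]
wrist_force: [-2.9, 0.7, 6.9]
tcp_pos: [0.5942, 0.0516, 0.093]
wrist_force: [-7.9, -1.0, 17.1]
```

```bash
for i in 1; do python3 -m handwheel '[1,0,0,0.04,0,0,0, 1,0,0,0,0,0,0, 1,0,0,0.04,0,0,0, 1,0,0,0,0,0,0, 1,0,0,0,0,0,0]'|grep -E "tcp|force"; done
```

```text
tcp_pos: [0.5942, 0.0516, 0.093]
wrist_force: [-12.6, -0.2, 26.6]
```

It stops firm at z=0.093 under 27 N. Next I release and re-test the right end.

```bash
python3 -m handwheel '[1,0,0,-0.8,0,0,0, 1,-0.71,0,0,0,0,0, 1,-0.71,0,0,0,0,0, 1,0,0,0,0,0,0, 1,0,0,0,0,0,0]';  python3 -m handwheel '[1,0,0,0.3,0,0,0, 1,0,0,0.2,0,0,0, 1,0,0,0,0,0,0, 1,0,0,0,0,0,0, 1,0,0,0,0,0,0]'; for i in 1 2; do python3 -m handwheel '[1,0,0,0.04,0,0,0, 1,0,0,0,0,0,0, 1,0,0,0,0,0,0, 1,0,0,0,0,0,0, 1,0,0,0,0,0,0]'|grep -E "tcp|force"; done
```

```text
t: 22.25
tcp_pos: [0.5931, 0.015, 0.1068]
eef_rot: [0.707, 0.707, -0.001, -0.001]
wrist_force: [0.4, -0.2, 0.4]
width: 0.0004
t: 22.75
tcp_pos: [0.5941, 0.0164, 0.0957]
eef_rot: [0.706, 0.708, 0.0, -0.0]
wrist_force: [-0.2, 0.1, -0.0]
width: 0.0004
tcp_pos: [0.5941, 0.0161, 0.0948]
wrist_force: [0.2, -0.0, -0.1]
tcp_pos: [0.594, 0.016, 0.0937]
wrist_force: [-0.5, -0.0, 0.3]
```

```bash
for i in 1 2; do python3 -m handwheel '[1,0,0,0.04,0,0,0, 1,0,0,0,0,0,0, 1,0,0,0,0,0,0, 1,0,0,0,0,0,0, 1,0,0,0,0,0,0]'|grep -E "tcp|force"; done
```

```text
tcp_pos: [0.5942, 0.0161, 0.0931]
wrist_force: [-1.0, -0.4, 5.1]
tcp_pos: [0.5942, 0.0161, 0.093]
wrist_force: [-2.6, 0.6, 9.8]
```

The right end is now as firm as the others (10 N, no motion, same height as the middle). Next I retreat and take a last look.

```bash
python3 -m handwheel '[1,0,0,-0.8,0,0,0, 1,0,0,-1,0,0,0, 1,0,0,-1,0,0,0, 1,0,0,-1,0,0,0, 1,0,0,-1,0,0,0]'; python3 -m handwheel '[1,0,0,-0.5,0,0,0, 1,0,0,0,0,0,0, 1,0,0,0,0,0,0, 1,0,0,0,0,0,0, 1,0,0,0,0,0,0]'
python3 - <<'E'
from bench import vision,monitor
import cv2,numpy as np
from h import *
im,d=vision.get_image("side");cv2.imwrite("pics/s3.png",im)
z=np.load("side0.npz");c=vision.calibration("side")
for D,I in((z["d"],z["im"]),(d,im)):
    m=cv2.inRange(cv2.cvtColor(I,cv2.COLOR_BGR2HSV),(100,120,50),(130,255,255))
    P=np.array([pt_depth(c,(u,v),D[v,u]) for v in range(165,260) for u in range(215,330) if m[v,u] and D[v,u]>0])
    for lo,hi in((-.045,-.02),(-.015,.015),(.02,.045)):
        s=P[(abs(P[:,0]-.594)<.022)&(P[:,1]-.0515>lo)&(P[:,1]-.0515<hi)]
        print(lo,len(s),np.round(np.median(s[:,2]),4) if len(s) else None)
E
```

```text
t: 25.25
tcp_pos: [0.5937, 0.0161, 0.2119]
eef_rot: [0.707, 0.708, -0.0, -0.0]
wrist_force: [0.1, 0.9, 0.3]
width: 0.0001
t: 25.75
tcp_pos: [0.5931, 0.0161, 0.2223]
eef_rot: [0.707, 0.708, -0.001, -0.001]
wrist_force: [0.0, 0.6, -0.6]
width: 0.0005
-0.045 102 0.0971
-0.015 108 0.097
0.02 74 0.0967
-0.045 17 0.0918
-0.015 97 0.0918
0.02 74 0.0918
```

View pics/s3.png

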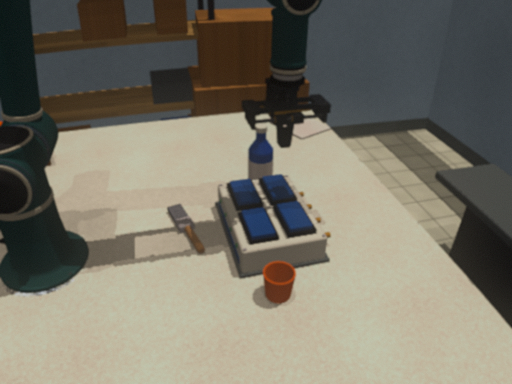

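The picture shows the arm clear of the unit. The bottle (261,155), cup (279,282) and brush (185,228) are where they were. The back left cover is now level at 91.8 mm, down about 5 mm.

```bash
python3 -c "
from bench import order
print(order.job_done())"
```

```text
the job is handed in; nothing more can be done
None
```

The loose cover was the back left one (slot 3). It is now pressed home, and I have handed the job in; the hand-in gives no verdict.

- **Finding it:** I pressed one end of each cover with closed fingertips. Slots 1, 2 and 4 stayed firm at 10–18 N. Slot 3 gave way at about 2 N, and its far end rose about 2.8 mm in the side camera, roughly 0.08 rad of tilt.
- **Seating it:** I pressed slot 3 at its middle. It started to move at about 6–7 N, went down 4–5 mm, and then held firm up to 27 N.
- **Last checks:** Pressing its right end again showed no rocking at 10 N; I did not re-press the left end. Camera depth shows the cover level at 91.8 mm, down from 97 mm. The arm is clear of everything, and by eye in the last side picture the bottle, cup and brush have not moved. No checks failed or disagreed.

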